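Shut the drilling jig's swing arm and lock it with the long pin

TASK

Swing the jig's arm fully shut, so that its end lies in the fork and the three holes line up. Then take the long locking pin from the rack and put it straight down through all three holes until its collar rests on top of the fork, and let go of it.

Things in the scene. Friction and masses are not known exactly. Their poses are not given: they have to be found in the camera images.
- jig: Fixed drilling jig: green base 140 x 300 x 12 mm (x, y, z), dark steel fork at one end, hinge at the other. Origin: centre of the underside, on the bench; z up, y from hinge to fork. Fork: two level lugs, heights 38-50 and 86-98 mm, x -30 to 50, 62 mm wide, open to -x, web at x = 36-50. Both have a 30 mm hole centred at x 0, y 85 mm. Arm's hinge: vertical axis at x 0, y -85 mm; cap 94 mm high.
- swing_arm (a joint): Angle (rad) of the jig's swing arm: a flat steel bar, heights 62 to 74 mm, 40-54 mm wide, with a 30 mm hole 170 mm from the hinge. 0: shut on its stop, along the jig's +y, its hole between the lugs and in line with theirs. Grows as it swings out to the jig's -x (anticlockwise from above), at most 1.3; starts at 0.5 to 1.0. Light friction, about 1.3 N at the post; stays where left.
- swing_post (a point): Top centre of the round upright hand post on the swing arm: dark steel, 18 mm diameter, 46 mm tall above the arm (top 120 mm above the bench), 95 mm from the hinge axis along the arm. Grip or push it to swing the arm. Axes turn with the arm: y from the hinge along the arm, z up.
- lock_pin: Longest of 3 steel pins hanging by their collars in an open aluminium rack (top 100 mm high, places 75 mm apart, any order); 0.3 kg. Shaft 16 mm diameter, 80 mm long below the collar, last 12 mm tapered to 8; collar 46 mm diameter, 8 thick; on it a round grip 24 mm diameter, 42 tall (the others: shafts 40 and 25 mm, grips 26 mm tall). Origin: centre of the collar's underside; z up along the pin.

How it is judged:
By the outcome, as a careful person would: the job done as asked, in the order asked, and still so for the second after the job is handed in, with the robot touching nothing.
It also fails if it takes over 54 s, if anything falls off the work surface, if the arm or the gripper's body presses on something with over 40 N, if the wrist force passes 120 N, or if a joint passes its speed limit or range.

ROBOT

A 7-joint arm with a two-finger parallel gripper is mounted at the origin on the work surface. World frame = base frame: x ahead of the robot, y to its left, z up, the work surface at z = 0. Lengths are in m, angles in rad, forces in N, time in s.
With the tool pointing down it reaches from about 0.425 to 0.875 m from the base axis. Payload 4.7 kg.
Tool frame: the origin (TCP) lies at the very end of the fingers, on their centre line; the grasp point (between the pads) lies 19 mm behind it; z points along the fingers, y is the line along which they close (so a half turn about z gives the same grasp; the last joint's range is limited). The gripper opens to 87 mm and grips with 3 to 60 N. Pads are 19 mm wide; open, the fingers measure 117 mm over their backs; the gripper's body (75 mm by 190 mm) begins 51 mm behind the grasp point.
Start: joints at [1.284, 0.321, -0.07, 1.45, 0.023, 1.371, -0.057], TCP at [0.193, -0.621, 0.223] pointing down, gripper open.
Joint ranges: [-2.86, 2.86], [-0.3, 2.09], [-1.38, 1.24], [0.06, 2.45], [-1.56, 4.7], [0.09, 2.05], [-2.69, 2.69]. Speed limits (rad/s): [2.57, 2.57, 3.14, 3.14, 3.14, 3.14, 3.14].

INTERFACE

Orientations are given as a rotation vector (axis times angle).
In Python, from bench import ctrl, imaging, ticket gives the robot as it stands.
- The arm moves only by the tool jog_arm, never from a script. Its argument "rows" is text: rows parted by semicolons, each of 7 numbers parted by spaces: the shift along the tool's x, y, z in cm, then the turn, a rotation vector about the tool's x, y, z in rad, then the closure, from -1 (fully open) to 1 (shut), so that 0 is half open. A call has 1 to 5 rows; each row shifts and turns the commanded pose from where the row before left it, along the tool's axes as they then stand; what a row does not reach is not made up. A row lasts 1/8 s, in which the tool goes at most 62.5 mm and 10.7 degrees, less where a joint would pass 70% of its speed; a pose out of reach is approached as far as the arm can. A call with a gripper value outside its range is refused whole. The fingers move at their own pace and stop on an object; "force" is the grip in N (left out, the last holds). Time passes only in rows, so rows that do not move let the fingers close. It gives the time, the measured TCP pose, the force, the opening and the grip force at its end, in the units of the state.
- ctrl.get_state(): the state, without advancing time (a new reading comes with each control period).
- imaging.get_image(name): name is "side" or "top"; returns a dict with "img" (400x640x3 uint8, blue, green, red), "vertical_fov" (degrees; the focal length in pixels is half the picture's height over the tangent of half this angle, whatever the lens; pixels are square), "cx", "cy" (the principal point, pixels), "k1" (the pictures are not rectified: a ray, as slopes to the right and down, at radius r is drawn at 1 + k1 r^2 times it, then the intrinsics apply), "origin" and "orientation" of the camera in the world. Camera axes: x right, y down, z forward; pixel columns grow to the right and rows downward; lengths in m; the calibration is good to about 2 mm. A picture is of the moment at which its call begins. There is no depth.
- ticket.close_job(): hands the job in; it is judged then, once.
The state is a dict: "time": time; "joint_positions": joint angles; "qd": joint speeds; "joint_torque": joint torques, N m; "position": TCP position; "tool_rot": TCP orientation; "ft_force": force on the tool from outside, world axes, zero at the start; "torque": the same for the moment, N m; "grip_width": opening from 0.0 (shut) to 1.0 (fully open); "grip_force": force on a finger pad.
Only numpy, scipy, OpenCV 4.12 (cv2) and the standard library are available. Lean on these libraries where they do the work, as an engineer would, in place of code of your own. Each camera call takes 0.05 s, during which the arm holds its last target. There are 200 camera calls.

## Working session

There is one attempt and no reset: what is moved stays moved. The work goes in short steps, Python scripts to look and compute and a tool call to move; the robot and the scene stay as the last step left them, time stands still between calls to the robot, and variables do not carry over. Pictures are saved under pics/ and viewed, at most 10 in all, crops included, and the job is handed in when it is done.

Besides the shell and the picture viewer there is one more tool, called after "Call:" as name(argument=value, ...) on one line, values as JSON. jog_arm: Moves the arm, as the interface text tells. Its arguments: {"type":"object","properties":{"rows":{"type":"string"},"force":{"type":"number"}},"required":["rows"]}

```bash
mkdir -p pics
cat > h.py <<'E'
import numpy as np, cv2
from scipy.spatial.transform import Rotation as R
from bench import ctrl, imaging, ticket
def rot(o):
    o=np.array(o,float)
    return o if o.shape==(3,3) else R.from_rotvec(o).as_matrix()
def K(c):
    f=200/np.tan(np.radians(c["vertical_fov"])/2); return np.array([[f,0,c["cx"]],[0,f,c["cy"]],[0,0,1]])
def ray(c,p):
    d=np.array([c["k1"],0,0,0,0.])
    n=cv2.undistortPoints(np.array([[p]],float),K(c),d)[0,0]
    v=rot(c["orientation"])@np.array([n[0],n[1],1]); return np.array(c["origin"]),v/np.linalg.norm(v)
def onz(c,p,z):
    o,v=ray(c,p); return o+v*(z-o[2])/v[2]
def tri(c1,p1,c2,p2):
    o1,v1=ray(c1,p1);o2,v2=ray(c2,p2)
    t=np.linalg.lstsq(np.c_[v1,-v2],o2-o1,rcond=None)[0]
    a,b=o1+t[0]*v1,o2+t[1]*v2; return (a+b)/2,np.linalg.norm(a-b)
def proj(c,X):
    M=rot(c["orientation"]); q=M.T@(np.array(X)-c["origin"])
    return cv2.projectPoints(q[None],np.zeros(3),np.zeros(3),K(c),np.array([c["k1"],0,0,0,0.]))[0][0,0]
E
python3 - <<'E'
from h import *
for n in("side","top"):
    c=imaging.get_image(n); cv2.imwrite(f"pics/{n}0.png",c["img"]); np.save(f"{n}0.npy",c,allow_pickle=True)
    print({k:v for k,v in c.items() if k!="img"})
s=ctrl.get_state();print(s["position"],s["tool_rot"],s["grip_width"])
E
```

```text
{'vertical_fov': 55.40917403433459, 'cx': 320.48901199744967, 'cy': 203.89387276672542, 'k1': -0.04566165009006327, 'origin': array([0.48786258, 0.38155448, 0.57438399]), 'orientation': array([-0.30532906,  2.87217165, -1.08473897])}
{'vertical_fov': 56.82398960591343, 'cx': 316.94426078589123, 'cy': 195.9157398607187, 'k1': -0.006639365206981678, 'origin': array([ 0.515274  , -0.05202363,  0.72848171]), 'orientation': array([-2.15018016,  2.17744681, -0.08091966])}
[ 0.19240089 -0.62034321  0.22155974] [-3.10445003e+00 -4.70508528e-01  5.19557769e-04] 0.9996012247578038
```

View pics/top0.png

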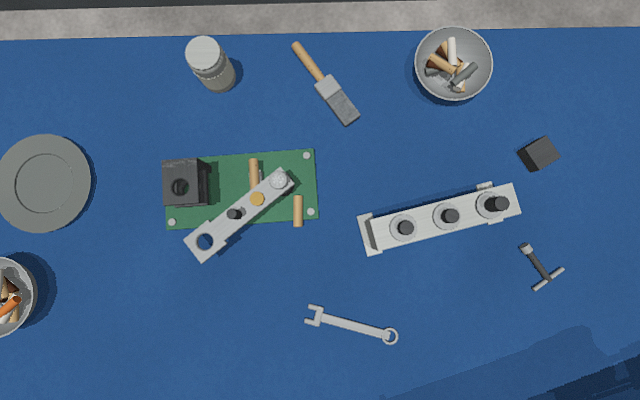

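View pics/side0.png

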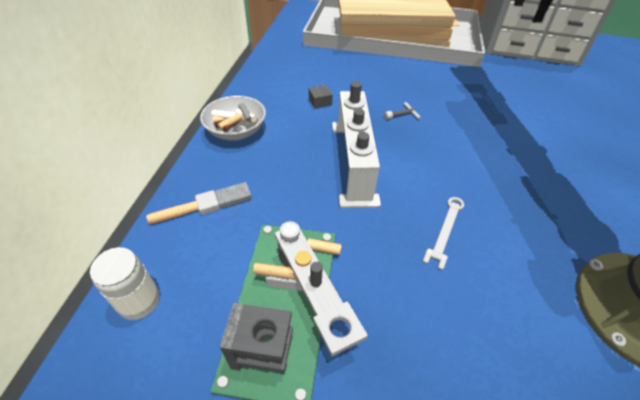

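The top view shows the jig's fork hole near (180,186), its hinge cap near (280,179), its post near (235,213) and its arm hole near (205,242). The rack pins are near (405,227), (450,215) and (497,204). The rightmost pin, at (355,92) in the side view, looks tallest. Next I'll look closer and measure.

Run:
```python
from h import *
T=np.load("top0.npy",allow_pickle=True).item();S=np.load("side0.npy",allow_pickle=True).item()
def crop(c,x,y,w,h):return cv2.resize(c["img"][y:y+h,x:x+w],(400,300),interpolation=cv2.INTER_CUBIC)
cv2.imwrite("pics/z1.png",np.vstack([np.hstack([crop(T,160,140,160,120),crop(T,360,160,160,120)]),np.hstack([crop(S,210,220,160,120),crop(S,280,75,160,120)])]))
g=lambda c:[cv2.minAreaRect(max(cv2.findContours(cv2.morphologyEx(cv2.inRange(cv2.cvtColor(c["img"],cv2.COLOR_BGR2HSV),(45,80,40),(85,255,200)),cv2.MORPH_CLOSE,np.ones((5,5))),0,2)[0],key=cv2.contourArea))]
for c,n in((T,'T'),(S,'S')):
    b=cv2.boxPoints(g(c)[0]); print(n,b.round(0).tolist(),[onz(c,p,.012).round(3).tolist() for p in b])
for nm,pt,ps in(("fork",(180,186),(264,331)),("hinge",(280,180),(290,231)),("post",(235,213),(316,268)),("armhole",(205,242),(340,327)),("pinA",(405,227),(363,136)),("pinB",(450,215),(359,113)),("pinC",(498,204),(355,88))):
    print(nm,tri(T,pt,S,ps))
# dark blobs at pins
for c,roi in((T,(360,160,160,120)),(S,(280,75,160,120))):
    x,y,w,h=roi;m=(c["img"][y:y+h,x:x+w].max(2)<75).astype(np.uint8)
    n,l,st,ce=cv2.connectedComponentsWithStats(m)
    print([(st[i].tolist(),(ce[i]+[x,y]).round(1).tolist()) for i in range(1,n) if st[i,4]>40])
```

```text
T [[161.0, 159.0], [313.0, 148.0], [319.0, 218.0], [166.0, 230.0]] [[0.66, 0.271, 0.012], [0.678, -0.033, 0.012], [0.54, -0.041, 0.012], [0.521, 0.256, 0.012]]
S [[210.0, 392.0], [262.0, 222.0], [356.0, 251.0], [303.0, 421.0]] [[0.657, 0.267, 0.012], [0.676, -0.035, 0.012], [0.496, -0.009, 0.012], [0.523, 0.275, 0.012]]
fork (array([0.59435347, 0.19838936, 0.09361358]), np.float64(0.003191311943551571))
hinge (array([0.60464812, 0.02500558, 0.08270101]), np.float64(0.0016666360601444207))
post (array([0.5460633 , 0.09848092, 0.10689007]), np.float64(0.0018101097093308552))
armhole (array([0.49759194, 0.16110033, 0.06886289]), np.float64(0.00048416357900781014))
pinA (array([ 0.51849252, -0.18143007,  0.13108341]), np.float64(0.0026539800857622383))
pinB (array([ 0.53638668, -0.25496978,  0.12844879]), np.float64(0.003697009246035506))
pinC (array([ 0.55417957, -0.32842796,  0.1377011 ]), np.float64(0.00038207240537796325))
[([13, 29, 105, 29, 226], [425.8, 202.8]), ([124, 37, 19, 15, 153], [491.0, 204.5]), ([81, 49, 12, 14, 63], [444.6, 216.1])]
[([70, 12, 10, 15, 115], [354.5, 94.1]), ([30, 17, 21, 15, 172], [320.2, 100.6]), ([74, 40, 9, 8, 60], [357.6, 118.6]), ([77, 64, 10, 9, 70], [361.5, 143.1])]
```

View pics/z1.png

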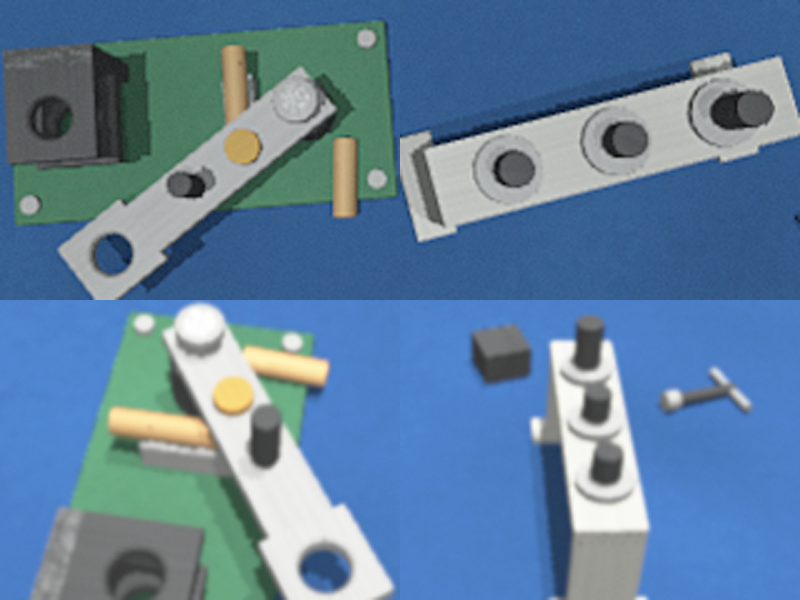

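The zoomed view confirms it: the right-hand pin (top 501,203; side 356,84) has the tall grip. The post top is at (231,213) in the top view and (316,265) in the side view. Next I'll triangulate those refined picks and turn the tool.

```bash
cat >> h.py <<'E'
def go(X,yaw=None):
    s=ctrl.get_state(); M=rot(s["tool_rot"]); p=np.array(s["position"])
    print("t %.2f pos"%s["time"],p.round(4),"tooly yaw %.3f tilt %.3f"%(np.arctan2(M[1,1],M[0,1]),np.arccos(-M[2,2])),"shift cm",(M.T@(np.array(X)-p)*100).round(2))
    if yaw is not None:
        c,q=np.cos(yaw),np.sin(yaw); G=np.array([[q,c,0],[-c,q,0],[0,0,-1.]])
        print("turn",R.from_matrix(M.T@G).as_rotvec().round(3))
E
python3 - <<'E'
from h import *
T=np.load("top0.npy",allow_pickle=True).item();S=np.load("side0.npy",allow_pickle=True).item()
for nm,pt,ps,z in(("fork",(180,186.8),(264.4,330.4),.098),("hinge",(278.8,178.8),(290,230),.094),("post",(231.2,213.2),(316,264.8),.12),("armhole",(205,241.5),(340,327),.074),("pinA",(406,227),(363,136),.134),("pinB",(451,215),(359,111),.134),("pinC",(501,203),(356,84),.150)):
    X,e=tri(T,pt,S,ps);print(nm,X.round(4),round(e,4),onz(T,pt,z).round(4),onz(S,ps,z).round(4))
go([.546,.0985,.22],.17)
E
```

```text
fork [0.5933 0.198  0.0949] 0.0022 [0.594  0.1969 0.098 ] [0.5915 0.1991 0.098 ]
hinge [0.6051 0.0264 0.0874] 0.0037 [0.606  0.0258 0.094 ] [0.6016 0.0313 0.094 ]
post [0.5453 0.1016 0.1203] 0.0014 [0.546  0.1017 0.12  ] [0.5446 0.1013 0.12  ]
armhole [0.498  0.1611 0.0688] 0.0014 [0.4988 0.1595 0.074 ] [0.4973 0.1633 0.074 ]
pinA [ 0.5185 -0.1834  0.1296] 0.0025 [ 0.5198 -0.1823  0.134 ] [ 0.517  -0.1778  0.134 ]
pinB [ 0.5365 -0.255   0.1331] 0.0031 [ 0.538  -0.2546  0.134 ] [ 0.5349 -0.2538  0.134 ]
pinC [ 0.554  -0.3288  0.1471] 0.0025 [ 0.5551 -0.3274  0.15  ] [ 0.5523 -0.324   0.15  ]
t 0.10 pos [ 0.1924 -0.6203  0.2216] tooly yaw -1.270 tilt 0.002 shift cm [ 55.07 -58.18   0.25]Traceback (most recent call last):
  File "<stdin>", line 5, in <module>
  File "h.py", line 27, in go
    print("turn",R.from_matrix(M.T@G).as_rotvec().round(3))
                 ~~~~~~~~~~~~~^^^^^^^
  File "scipy/spatial/transform/_rotation.pyx", line 1143, in scipy.spatial.transform._rotation.Rotation.from_matrix
ValueError: Non-positive determinant (left-handed or null coordinate frame) in rotation matrix 0: [[-1.30456493e-01  9.91454032e-01  7.39560754e-05]
 [ 9.91452584e-01  1.30456174e-01  1.72052530e-03]
 [-1.69617372e-03 -2.97777640e-04  9.99998517e-01]].
```

Call:
jog_arm(rows="0 0 0 0 0 -0.18 -1; 0 0 0 0 0 -0.18 -1; 0 0 0 0 0 -0.18 -1; 0 0 0 0 0 -0.18 -1; 0 0 0 0 0 -0.18 -1")

```text
time: 0.72
position: [0.1924, -0.6205, 0.2219]
tool_rot: [-2.586, -1.782, -0.0]
ft_force: [-0.2, 1.0, -0.5]
grip_width: 0.999
grip_force: 0.0
```

Call:
jog_arm(rows="0 0 0 0 0 -0.18 -1; 0 0 0 0 0 -0.18 -1; 0 0 0 0 0 -0.18 -1; 0 0 0 0 0 0 -1")

```text
time: 1.23
position: [0.1924, -0.6206, 0.222]
tool_rot: [-2.027, -2.399, -0.001]
ft_force: [0.2, 0.2, 0.0]
grip_width: 0.999
grip_force: 0.0
```

Run:
```python
from h import *
go([.5,-.35,.22],.17)
```

```text
t 1.23 pos [ 0.1924 -0.6206  0.222 ] tooly yaw 0.168 tilt 0.001 shift cm [21.54 34.85  0.22]Traceback (most recent call last):
  File "<stdin>", line 2, in <module>
  File "h.py", line 27, in go
    print("turn",R.from_matrix(M.T@G).as_rotvec().round(3))
                 ~~~~~~~~~~~~~^^^^^^^
  File "scipy/spatial/transform/_rotation.pyx", line 1143, in scipy.spatial.transform._rotation.Rotation.from_matrix
ValueError: Non-positive determinant (left-handed or null coordinate frame) in rotation matrix 0: [[-9.99997481e-01  2.04781809e-03 -9.18720906e-04]
 [ 2.04782429e-03  9.99997903e-01 -5.80896209e-06]
 [-9.18707084e-04  7.69032645e-06  9.99999578e-01]].
```

Call:
jog_arm(rows="3.1 5 0 0 0 0 -1; 3.1 5 0 0 0 0 -1; 3.1 5 0 0 0 0 -1; 3.1 5 0 0 0 0 -1; 3.1 5 0 0 0 0 -1")

```text
time: 1.85
position: [0.4139, -0.4243, 0.2225]
tool_rot: [2.03, 2.398, -0.0]
ft_force: [-0.2, -1.1, -0.7]
grip_width: 1.003
grip_force: 0.0
```

Call:
jog_arm(rows="3 4.9 0 0 0 0 -1; 3 4.9 0 0 0 0 -1; 5.4 1.5 0 0 0 0 -1; 5.4 1.5 0 0 0 0 -1; 5.4 1.5 0 0 0 0 -1")

```text
time: 2.48
position: [0.5161, -0.1809, 0.2224]
tool_rot: [-2.029, -2.398, 0.0]
ft_force: [1.0, -0.3, -0.1]
grip_width: 0.997
grip_force: 0.0
```

Call:
jog_arm(rows="5.4 1.5 0 0 0 0 -1; 5.4 1.5 0 0 0 0 -1; 5.4 1.5 0 0 0 0 -1; 5.4 1.5 0 0 0 0 -1; 0 0 0 0 0 0 -1")

```text
time: 3.1
position: [0.5382, 0.0467, 0.2229]
tool_rot: [-2.017, -2.407, -0.003]
ft_force: [0.5, -0.3, -0.2]
grip_width: 1.002
grip_force: 0.0
```

```bash
sed -i 's/\[\[q,c,0\],\[-c,q,0\]/[[-q,c,0],[c,q,0]/' h.py
python3 - <<'E'
from h import *
go([.5455,.1015,.085],.17)
E
```

```text
t 3.10 pos [0.5382 0.0467 0.2229] tooly yaw 0.176 tilt 0.002 shift cm [ 5.24  1.67 13.8 ]
turn [ 0.001 -0.002  0.006]
```

Call:
jog_arm(rows="2.6 0.8 0 0 0 0 -1; 2.6 0.85 0 0 0 0 -1; 0 0 4 0 0 0 -1; 0 0 4 0 0 0 -1; 0 0 0 0 0 0 -1")

```text
time: 3.72
position: [0.5438, 0.0925, 0.1395]
tool_rot: [-2.026, -2.395, 0.008]
ft_force: [-0.0, -0.8, 0.0]
grip_width: 1.002
grip_force: 0.0
```

Run:
```python
from h import *
go([.5455,.1015,.085],.17)
c=imaging.get_image("side"); s=imaging.get_image("top")
f=lambda c,x,y:cv2.resize(c["img"][y:y+200,x:x+160],(400,500),interpolation=cv2.INTER_CUBIC)
cv2.imwrite("pics/a1.png",np.hstack([f(s,160,120),f(c,230,190)]))
```

```text
t 3.73 pos [0.5438 0.0925 0.1395] tooly yaw 0.167 tilt 0.007 shift cm [0.86 0.36 5.45]
turn [-0.007 -0.    -0.003]
```

View pics/a1.png

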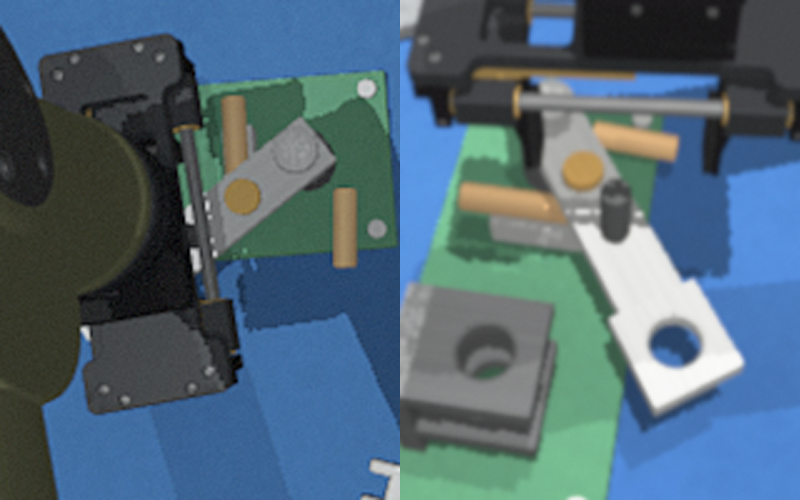

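The side picture shows the post (crop 615,200) between the open fingers (about 525 and 715). The tool is about 9 mm short in y, so I'll correct that, go down and close.

Call:
jog_arm(rows="0.7 0.3 0 0 0 0 -1; 0 0 0 0 0 0 -1; 0 0 2.5 0 0 0 -1; 0 0 2.5 0 0 0 -1; 0 0 0 0 0 0 -1")

```text
time: 4.45
position: [0.5468, 0.1015, 0.0915]
tool_rot: [-2.023, -2.401, 0.003]
ft_force: [0.1, -0.1, 0.0]
grip_width: 0.998
grip_force: 0.0
```

Call:
jog_arm(rows="0 0 0.2 0 0 0 0; 0 0 0 0 0 0 0.6; 0 0 0 0 0 0 0.8; 0 0 0 0 0 0 1; 0 0 0 0 0 0 1", force=15)

```text
time: 5.08
position: [0.548, 0.1017, 0.0907]
tool_rot: [2.025, 2.402, 0.0]
ft_force: [-0.1, 0.8, -0.1]
grip_width: 0.522
grip_force: 0.0
```

Call:
jog_arm(rows="0 0 0 0 0 0 1; 0 0 0 0 0 0 1; 0 0 0 0 0 0 1")

```text
time: 5.45
position: [0.547, 0.1021, 0.0903]
tool_rot: [-2.023, -2.401, 0.002]
ft_force: [-2.5, 1.0, 0.4]
grip_width: 0.199
grip_force: 15.0
```

Run:
```python
from h import *
go([.599,.123,.085],.17)
```

```text
t 5.45 pos [0.547  0.1021 0.0903] tooly yaw 0.170 tilt 0.002 shift cm [1.18 5.48 0.52]
turn [-0.002 -0.001  0.   ]
```

Call:
jog_arm(rows="0.4 0.85 0 0 0 0 1; 0.3 0.9 0 0 0 0 1; 0.2 0.9 0 0 0 0 1; 0.15 0.95 0 0 0 0 1; 0 0 0 0 0 0 1")

```text
time: 6.08
position: [0.5812, 0.1204, 0.0901]
tool_rot: [-2.022, -2.401, -0.002]
ft_force: [-3.2, 5.0, -1.7]
grip_width: 0.201
grip_force: 15.0
```

Call:
jog_arm(rows="0.05 0.95 0 0 0 0 1; -0.05 0.7 0 0 0 0 1; 0 0 0 0 0 0 1; 0 0 0 0 0 0 1")

```text
time: 6.58
position: [0.5979, 0.1216, 0.0901]
tool_rot: [-2.024, -2.402, -0.002]
ft_force: [0.8, 4.4, -5.2]
grip_width: 0.198
grip_force: 15.0
```

Run:
```python
from h import *
go([.599,.123,.085],.17); print(ctrl.get_state()["ft_force"])
```

```text
t 6.58 pos [0.5979 0.1216 0.0901] tooly yaw 0.171 tilt 0.001 shift cm [0.12 0.13 0.51]
turn [ 0.001 -0.001  0.001]
[ 0.82087686  4.42329563 -5.17701199]
```

Pushing on gently until it meets the stop.

Call:
jog_arm(rows="0 0.3 0 0 0 0 1; 0 0 0 0 0 0 1; 0 0 0 0 0 0 1")

```text
time: 6.95
position: [0.5984, 0.1217, 0.09]
tool_rot: [-2.022, -2.4, 0.006]
ft_force: [-6.5, 3.2, -0.9]
grip_width: 0.202
grip_force: 15.0
```

Call:
jog_arm(rows="0 0.3 0 0 0 0 1; 0 0 0 0 0 0 1; 0 0 0 0 0 0 1")

```text
time: 7.32
position: [0.5984, 0.1218, 0.0899]
tool_rot: [-2.019, -2.398, 0.015]
ft_force: [-14.2, 1.2, 4.8]
grip_width: 0.198
grip_force: 15.0
```

The arm is against its stop (14 N, no more travel). Now I'll release it and rise.

Call:
jog_arm(rows="0 0 0 0 0 0 -0.2; 0 0 0 0 0 0 -0.2; 0 -0.5 0 0 0 0 -0.2; 0 0 0 0 0 0 -0.2; 0 0 -4 0 0 0 -0.2")

```text
time: 7.95
position: [0.597, 0.1195, 0.1281]
tool_rot: [-2.024, -2.399, 0.007]
ft_force: [-0.7, 0.2, 1.0]
grip_width: 0.587
grip_force: 0.0
```

Call:
jog_arm(rows="0 0 -4.5 0 0 0 -1; 0 0 -4.5 0 0 0 -1; -5.5 -1.5 0 0 0 0 -1; -5.8 -1.5 0 0 0 0 -1; -5.8 -1.5 0 0 0 0 -1")

```text
time: 8.57
position: [0.5835, -0.0574, 0.2211]
tool_rot: [2.023, 2.4, -0.0]
ft_force: [0.6, 0.6, -0.3]
grip_width: 0.983
grip_force: 0.0
```

Call:
jog_arm(rows="-5.8 -1.5 0 0 0 0 -1; -5.8 -1.5 0 0 0 0 -1; -5.8 -1.5 0 0 0 0 -1; 0 0 0 0 0 0 -1; 0 0 0 0 0 0 -1")

```text
time: 9.2
position: [0.5686, -0.234, 0.2206]
tool_rot: [-2.025, -2.401, -0.001]
ft_force: [-0.8, 1.4, -0.1]
grip_width: 1.001
grip_force: 0.0
```

Run:
```python
from h import *
go([.554,-.3285,.17],.24)
t=imaging.get_image("top"); s=imaging.get_image("side")
np.save("top1.npy",t,allow_pickle=True);np.save("side1.npy",s,allow_pickle=True)
f=lambda c,x,y:cv2.resize(c["img"][y:y+200,x:x+160],(400,500),interpolation=cv2.INTER_CUBIC)
cv2.imwrite("pics/b1.png",np.hstack([f(t,160,120),f(s,210,190)]))
```

```text
t 9.20 pos [ 0.5686 -0.234   0.2206] tooly yaw 0.169 tilt 0.001 shift cm [-9.07 -3.04  5.05]
turn [ 0.    -0.    -0.071]
```

View pics/b1.png

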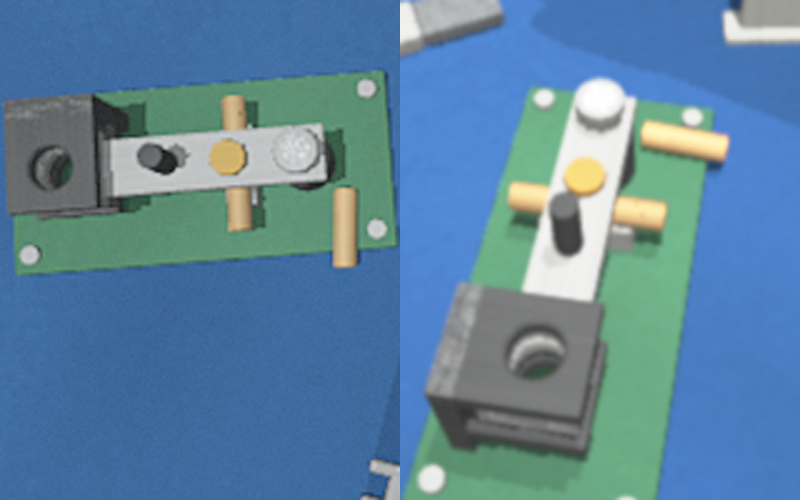

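The jig arm is shut: its end lies inside the fork, and both holes look aligned (top hole at crop 50,167 in the top view and 535,352 in the side view). Next is the pin.

Call:
jog_arm(rows="-4.5 -1.5 0 0 0 0 -1; -4.5 -1.5 0 0 0 0 -1; 0 0 0 0 0 -0.07 -1; 0 0 2 0 0 0 -1; 0 0 0 0 0 0 -1")

```text
time: 9.93
position: [0.5536, -0.3253, 0.198]
tool_rot: [-1.934, -2.47, 0.0]
ft_force: [0.3, -0.3, -0.6]
grip_width: 0.999
grip_force: 0.0
```

Run:
```python
from h import *
go([.554,-.3285,.114],.24)
t=imaging.get_image("top"); s=imaging.get_image("side")
f=lambda c,x,y:cv2.resize(c["img"][y:y+150,x:x+120],(400,500),interpolation=cv2.INTER_CUBIC)
cv2.imwrite("pics/c1.png",np.hstack([f(t,440,120),f(s,290,30)]))
```

```text
t 9.93 pos [ 0.5536 -0.3253  0.198 ] tooly yaw 0.242 tilt 0.004 shift cm [-0.34 -0.01  8.4 ]
turn [-0.003 -0.003  0.002]
```

View pics/c1.png

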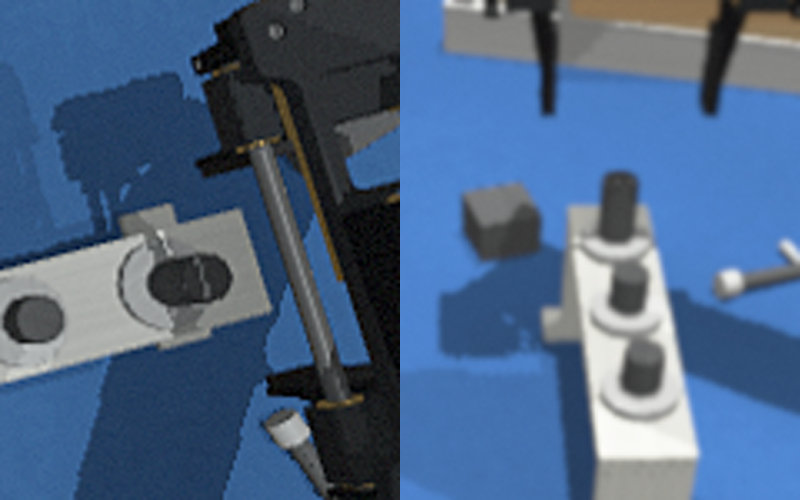

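The side view shows the pin (crop 620,180) centred between the fingers (545 and 712). Its top is at about (502,204) in the top view, which matches the earlier estimate. Next: go down and grip.

Call:
jog_arm(rows="-0.4 0 0 0 0 0 -1; 0 0 3 0 0 0 -1; 0 0 3 0 0 0 -1; 0 0 2 0 0 0 -1; 0 0 0 0 0 0 -1")

```text
time: 10.65
position: [0.5543, -0.3315, 0.1191]
tool_rot: [-1.938, -2.469, 0.001]
ft_force: [-0.3, -0.3, 1.2]
grip_width: 1.001
grip_force: 0.0
```

Run:
```python
from h import *
go([.554,-.329,.114],.24); print(ctrl.get_state()["ft_force"])
```

```text
t 10.65 pos [ 0.5543 -0.3315  0.1191] tooly yaw 0.240 tilt 0.003 shift cm [0.25 0.03 0.51]
turn [-0.002 -0.002  0.   ]
[-0.29262923 -0.33418968  1.16876846]
```

Call:
jog_arm(rows="0.2 0 0.4 0 0 0 0; 0 0 0 0 0 0 0.6; 0 0 0 0 0 0 1; 0 0 0 0 0 0 1; 0 0 0 0 0 0 1", force=30)

```text
time: 11.28
position: [0.5548, -0.33, 0.1167]
tool_rot: [1.939, 2.471, -0.0]
ft_force: [-0.6, -0.4, -0.3]
grip_width: 0.52
grip_force: 0.0
```

Call:
jog_arm(rows="0 0 0 0 0 0 1; 0 0 0 0 0 0 1; 0 0 0 0 0 0 1")

```text
time: 11.65
position: [0.5547, -0.3299, 0.1165]
tool_rot: [1.939, 2.471, -0.0]
ft_force: [0.7, 0.0, -1.0]
grip_width: 0.265
grip_force: 30.0
```

Call:
jog_arm(rows="0 0 -1.5 0 0 0 1; 0 0 -2 0 0 0 1; 0 0 -2.5 0 0 0 1; 0 0 -3 0 0 0 1; 0 0 -2.5 0 0 0 1")

```text
time: 12.28
position: [0.5551, -0.3299, 0.2344]
tool_rot: [1.938, 2.47, 0.0]
ft_force: [0.5, 0.8, -4.0]
grip_width: 0.265
grip_force: 30.0
```

Run:
```python
from h import *
go([.5935,.197,.225],.24); print(ctrl.get_state()["ft_force"])
```

```text
t 12.28 pos [ 0.5551 -0.3299  0.2344] tooly yaw 0.240 tilt 0.002 shift cm [50.27 16.26  0.88]
turn [0.001 0.002 0.   ]
[ 0.46876197  0.78186807 -4.01934401]
```

Call:
jog_arm(rows="0 0 -1.5 0 0 0 1; 0 0 -1.5 0 0 0 1; 2 0.7 0 0 0 0 1; 4 1.3 0 0 0 0 1; 4.5 1.45 0 0 0 0 1")

```text
time: 12.9
position: [0.5627, -0.2169, 0.2602]
tool_rot: [-1.938, -2.47, -0.0]
ft_force: [0.2, 0.4, -2.8]
grip_width: 0.267
grip_force: 30.0
```

Call:
jog_arm(rows="4.5 1.45 0 0 0 0 1; 4.5 1.45 0 0 0 0 1; 4.5 1.45 0 0 0 0 1; 4.5 1.45 0 0 0 0 1; 4.5 1.45 0 0 0 0 1")

```text
time: 13.52
position: [0.5788, 0.0195, 0.2606]
tool_rot: [-1.936, -2.472, 0.001]
ft_force: [-0.1, -0.0, -2.8]
grip_width: 0.268
grip_force: 30.0
```

Call:
jog_arm(rows="4.5 1.45 0 0 0 0 1; 4.5 1.45 0 0 0 0 1; 4 1.3 0 0 0 0 1; 2 0.6 0 0 0 0 1; 0 0 0 0 0 0 1")

```text
time: 14.15
position: [0.5889, 0.1772, 0.2607]
tool_rot: [-1.93, -2.475, 0.001]
ft_force: [0.1, 0.1, -2.7]
grip_width: 0.267
grip_force: 30.0
```

Run:
```python
from h import *
go([.5935,.197,.225],.24); print(ctrl.get_state()["ft_force"])
s=imaging.get_image("side"); np.save("side2.npy",s,allow_pickle=True)
f=lambda c,x,y:cv2.resize(c["img"][y:y+200,x:x+200],(600,600),interpolation=cv2.INTER_CUBIC)
cv2.imwrite("pics/d1.png",f(s,180,180))
```

```text
t 14.15 pos [0.5889 0.1772 0.2607] tooly yaw 0.246 tilt 0.003 shift cm [1.81 0.94 3.57]
turn [-0.002 -0.002  0.006]
[ 0.11691627  0.07622475 -2.66349095]
```

View pics/d1.png

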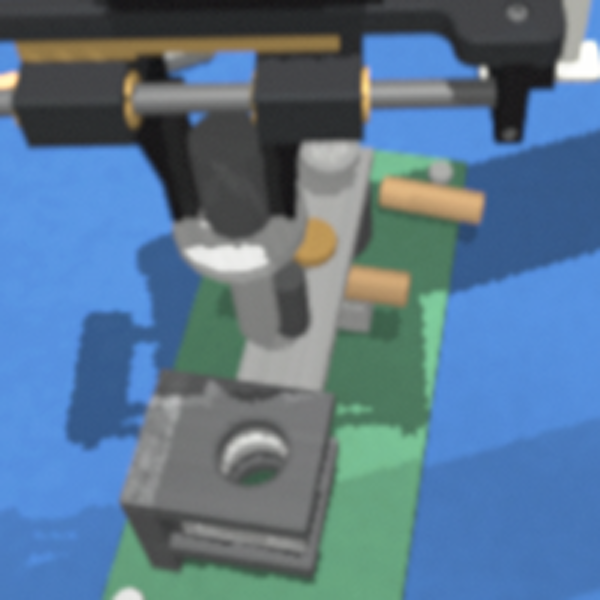

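The pin hangs straight in the gripper, its tip at about (269,295) in the full frame, and the fork hole is at (264.5,331). I'll compare the tip with the TCP and refine the hole position.

Run:
```python
from h import *
S=np.load("side2.npy",allow_pickle=True).item()
p=[.5889,.1772]
print("proj tip",proj(S,p+[.1642]),"proj collar",proj(S,p+[.2442]),"ray tip",onz(S,(269.5,294),.1642))
T=np.load("top1.npy",allow_pickle=True).item()
# fork top hole: dark rim fit by ellipse in top view
g=cv2.resize(cv2.cvtColor(T["img"],6)[165:210,160:205],None,fx=8,fy=8,interpolation=2)
print("proj hole",proj(T,[.5935,.197,.098]),proj(S,[.5935,.197,.098]))
h=cv2.resize(cv2.cvtColor(S["img"],6)[305:360,235:295],None,fx=6,fy=6,interpolation=2)
g=cv2.resize(g,(360,330));cv2.imwrite("pics/e1.png",np.hstack([g,h]))
```

```text
proj tip [266.62557512 291.10871592] proj collar [259.62922794 253.54027789] ray tip [0.58445449 0.18012873 0.1642    ]
proj hole [179.94439348 187.08546851] [263.40335468 328.56076484]
```

View pics/e1.png

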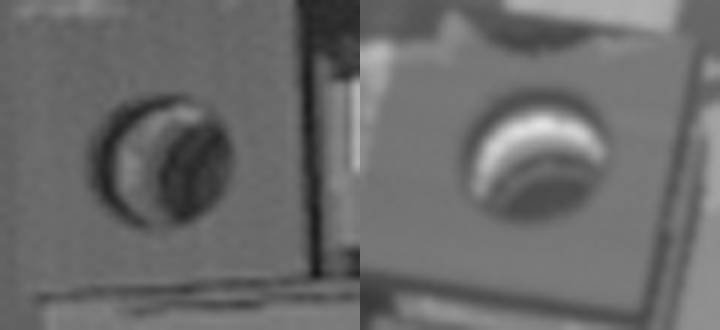

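Call:
jog_arm(rows="0 0 0 0 0 0 1; 0 0 0 0 0 0 1")

```text
time: 14.45
position: [0.5914, 0.1715, 0.2613]
tool_rot: [1.942, 2.469, -0.001]
ft_force: [-1.2, 0.5, -3.0]
grip_width: 0.27
grip_force: 30.0
```

Run:
```python
from h import *
go([.593,.1975,.214],.24)
```

```text
t 14.45 pos [0.5914 0.1715 0.2613] tooly yaw 0.238 tilt 0.001 shift cm [2.49 0.77 4.73]
turn [-0.     0.001 -0.002]
```

Call:
jog_arm(rows="1.25 0.4 0 0 0 0 1; 1.25 0.35 0 0 0 0 1; 0 0 2.4 0 0 0 1; 0 0 2.2 0 0 0 1; 0 0 0 0 0 0 1")

```text
time: 15.08
position: [0.5912, 0.1999, 0.2137]
tool_rot: [-1.936, -2.471, 0.004]
ft_force: [-0.1, 0.8, -2.6]
grip_width: 0.269
grip_force: 30.0
```

Call:
jog_arm(rows="0 0 0 0 0 0 1; 0 0 0 0 0 0 1; 0 0 0 0 0 0 1")

```text
time: 15.45
position: [0.5929, 0.1996, 0.2164]
tool_rot: [1.939, 2.471, 0.002]
ft_force: [0.6, -0.7, -4.5]
grip_width: 0.264
grip_force: 30.0
```

Run:
```python
from h import *
go([.593,.1975,.114],.24)
s=imaging.get_image("side");np.save("side3.npy",s,allow_pickle=True)
p=list(ctrl.get_state()["position"]);print(proj(s,[p[0],p[1],p[2]-.0965]),proj(s,[p[0],p[1],.098]))
cv2.imwrite("pics/f1.png",cv2.resize(s["img"][250:350,210:310],(600,600),interpolation=cv2.INTER_CUBIC))
```

```text
t 15.45 pos [0.5929 0.1996 0.2164] tooly yaw 0.240 tilt 0.001 shift cm [-0.2  -0.05 10.24]
turn [ 0.001  0.    -0.   ]
[261.67950165 323.38596672] [263.38022342 330.42484048]
```

View pics/f1.png

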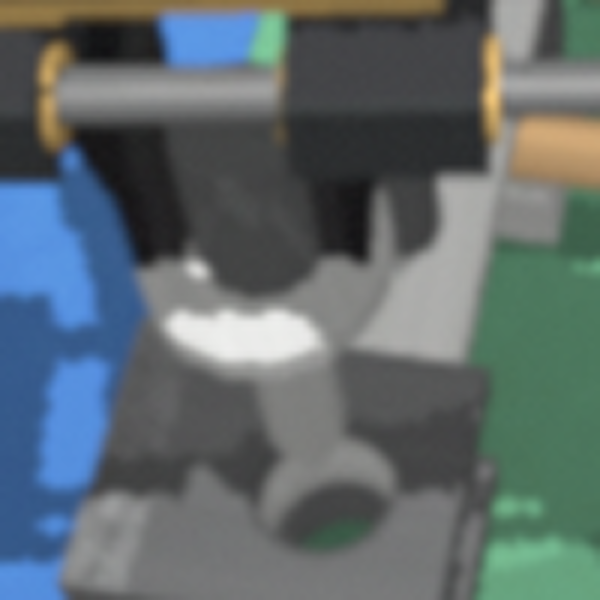

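The crop shows the shaft's tip (about 315,450) over the fork hole (328,492). Carried down to the hole's plane, the predicted tip is within about 2 mm of the hole centre, against 7 mm of clearance. I'll go down slowly.

Call:
jog_arm(rows="-0.05 -0.1 1 0 0 0 1; 0 0 1 0 0 0 1; 0 0 1 0 0 0 1; 0 0 0 0 0 0 1")

```text
time: 16.0
position: [0.5909, 0.1981, 0.184]
tool_rot: [-1.939, -2.47, 0.003]
ft_force: [0.6, -0.3, -3.5]
grip_width: 0.269
grip_force: 30.0
```

Call:
jog_arm(rows="0 0 1 0 0 0 1; 0 0 1 0 0 0 1; 0 0 1 0 0 0 1; 0 0 0 0 0 0 1")

```text
time: 16.5
position: [0.591, 0.1981, 0.1542]
tool_rot: [-1.939, -2.47, 0.003]
ft_force: [-0.8, 0.9, -3.4]
grip_width: 0.268
grip_force: 30.0
```

Call:
jog_arm(rows="0 0 1 0 0 0 1; 0 0 1 0 0 0 1; 0 0 1 0 0 0 1; 0 0 0 0 0 0 1; 0 0 0 0 0 0 1")

```text
time: 17.12
position: [0.5918, 0.1987, 0.1257]
tool_rot: [1.939, 2.471, 0.0]
ft_force: [0.6, -0.3, -3.6]
grip_width: 0.265
grip_force: 30.0
```

Call:
jog_arm(rows="0 0 0.5 0 0 0 1; 0 0 0.4 0 0 0 1; 0 0 0 0 0 0 1; 0 0 0 0 0 0 1")

```text
time: 17.62
position: [0.5917, 0.1986, 0.1165]
tool_rot: [1.939, 2.471, -0.0]
ft_force: [0.5, -0.9, -3.5]
grip_width: 0.272
grip_force: 30.0
```

Call:
jog_arm(rows="0 0 0.2 0 0 0 1; 0 0 0 0 0 0 1; 0 0 0 0 0 0 1")

```text
time: 18.0
position: [0.5917, 0.1986, 0.1146]
tool_rot: [1.939, 2.471, 0.0]
ft_force: [0.3, -0.2, -2.4]
grip_width: 0.265
grip_force: 30.0
```

Just touching. I'll release the pin and rise.

Call:
jog_arm(rows="0 0 0 0 0 0 0.5; 0 0 0 0 0 0 0; 0 0 0 0 0 0 -1; 0 0 0 0 0 0 -1; 0 0 0 0 0 0 -1")

```text
time: 18.62
position: [0.5917, 0.1986, 0.1147]
tool_rot: [1.939, 2.471, 0.0]
ft_force: [0.6, 0.1, 0.1]
grip_width: 0.638
grip_force: 0.0
```

Call:
jog_arm(rows="0 0 -2.5 0 0 0 -1; 0 0 -3 0 0 0 -1; 0 0 -4 0 0 0 -1; 0 0 -4 0 0 0 -1; -5 -1.5 0 0 0 0 -1")

```text
time: 19.25
position: [0.5894, 0.1527, 0.2538]
tool_rot: [1.926, 2.479, 0.013]
ft_force: [-0.1, 0.1, -0.2]
grip_width: 0.995
grip_force: 0.0
```

Call:
jog_arm(rows="-5 -1.5 0 0 0 0 -1; -5 -1.5 0 0 0 0 -1; -5 -1.5 0 0 0 0 -1; -5 -1.5 0 0 0 0 -1; 0 0 0 0 0 0 -1")

```text
time: 19.88
position: [0.5777, -0.0688, 0.2491]
tool_rot: [1.951, 2.461, -0.004]
ft_force: [0.1, 0.7, 0.9]
grip_width: 0.997
grip_force: 0.0
```

Run:
```python
from h import *
s=imaging.get_image("side");t=imaging.get_image("top")
f=lambda c,x,y:cv2.resize(c["img"][y:y+150,x:x+120],(400,500),interpolation=cv2.INTER_CUBIC)
cv2.imwrite("pics/g1.png",np.hstack([f(t,150,120),f(s,210,230)]))
print(proj(t,[.593,.1975,.148]),proj(s,[.593,.1975,.148]))
```

```text
[167.4656784  183.71669074] [259.59113452 311.92063758]
```

View pics/g1.png

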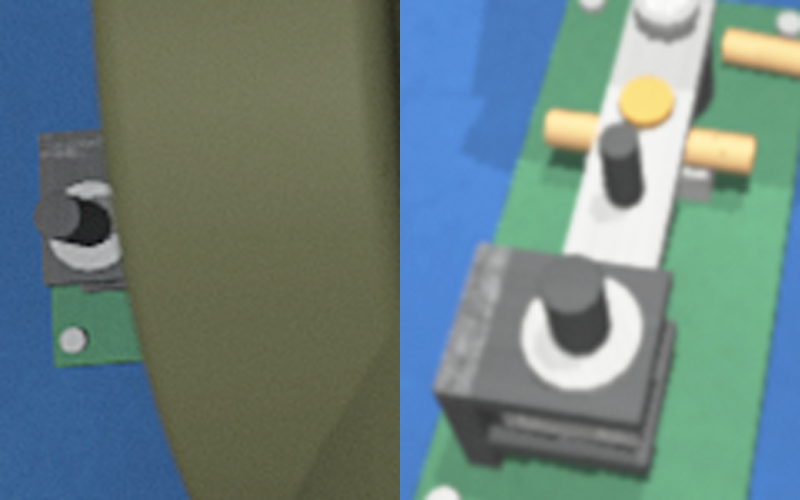

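The picture shows the pin upright with its collar flat on the fork (side crop 580,335), the arm shut, and the gripper clear.

```bash
python3 -c "
from bench import ticket
print(ticket.close_job())"
```

```text
the job is handed in; nothing more can be done
None
```

The jig arm is swung shut on its stop, the long locking pin is down through all three holes with its collar resting on the fork, the gripper has let go, and the job was handed in after about 20 s of robot time.

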